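# Pull the dust filter of the shoe finisher

## Task

The dust filter of the shoe finishing machine needs inspecting, but a bottle of dressing stands on the flap of its filter box. First set the bottle upright on the middle of the round wooden stand and let go of it, then swing the flap with the tab up until it stands upright and leave it open. Draw the filter plate up out of the box and finish while holding it in the gripper, still and upright, above the middle of the metal pan, about a hand's width clear of it; do not tip or drop the bottle or drop the plate, and leave the jar, the tin and the hammer alone.

Things in the scene. Friction and masses are not known exactly. Their poses are not given: they have to be found in the camera images.
- housing: Grey sheet-metal filter box, fixed, under a flap: 170 long (its x), 190 wide (y), 110 mm high, walls 6 mm. Origin: centre of underside; x points from the front (slits, flap tab) to the hinge side, z up. A hose stub sticks out 35 mm behind. The plate's guide runs across it 15 mm in front of the middle: channels 64 mm high on the side walls, 2 mm play at each face, 3 mm at each end.
- flap (a joint): Angle of the grey flap (170 x 190 x 6 mm, 250 g) covering the box: 0 shut (level), grows as its front edge swings up and back, 1.57 upright, 1.75 its stop. The hinge runs along the box's y at the top of the back wall. Stiff friction hinge: the flap stays where it is left; 2 to 4 N at the tab swing it.
- flap_hinge (a point): Point on the hinge axis of the flap, midway along it (85 mm behind the box's middle, 110 mm above the table).
- flap_tab (a point): Centre of the grip part of the black tab in the middle of the flap's front edge: a straight bar 14 mm wide (along the hinge axis), 14 mm high, reaching 50 mm beyond the edge. This point is 30 mm beyond the edge, 200 mm from the hinge, 117 mm above the table when shut, and moves with the flap. Pinched across its width, the tab can turn between the fingers as the flap swings.
- bottle_mid (a point): White bottle, black cap, paper label, standing on the flap at the start: 52 mm diameter, 90 mm high, about 150 g. This point: on its axis, 45 mm above its foot; z up along the bottle. The straight body reaches 10 mm above this point, then narrows to the neck.
- stand_top (a point): Centre of the top face of the round wooden stand, a fixed disc of 160 mm diameter, top 35 mm above the table. It stands left or right of the box.
- pan_mid (a point): Centre of the floor of the shallow rectangular steel pan (200 x 150 x 22 mm, fixed), 3 mm above the table. It lies on the other side of the box from the stand.
- plate_mid (a point): Filter plate, loose: aluminium frame with paper pleats, 12 mm thick (its x), 120 wide (y), 76 high, with a black grip block on the middle of its upper edge; 98 mm high in all, about 180 g. Hidden under the flap at first, upright on the box's 6 mm floor, its thickness along the box's x. This point: its centre, 49 mm above its lower edge.
- plate_grip (a point): Centre of the plate's grip block (14 mm thick along x, 44 wide along y, 22 high), 87 mm above the plate's lower edge; in the box 93 mm above the table, 17 mm below the rim. Same axes as the plate.
- cream_jar: Bystander: small glass jar with a steel cap, 64 mm diameter, 50 mm high, beyond the box; origin at its underside.
- tack_tin: Bystander: steel tin, 72 mm diameter, 60 mm high, beyond the box; origin at its underside.
- hammer: Bystander: hammer lying on the bench beyond the box.
Things that resemble listed ones, but are neither listed nor needed, are in the scene too. What is shaped like the part that bears pan_mid but orange or purple is not meant.

How it is judged:
On the way, in this order (a step that is already met when the one before it is completed fails the run):
1. the bottle stands upright on the round stand, let go (horizontal distance between bottle_mid and stand_top below 0.06 m and height (world z) of bottle_mid below 0.086 m and angle between bottle_mid's own z axis and vertical below 0.1 rad and contact force between bottle and the fingers below 0.1 N and linear speed of bottle below 0.03 m/s), for 0.2 s.
2. the flap stands open (value of joint flap above 1.3 rad), for 0.2 s.
3. the filter plate is out of the box, held by the fingers (height (world z) of plate_mid above 0.15 m and contact force between plate and the fingers above 1 N), for 0.1 s.
At the end, for the whole second after the job is handed in: Bottle still, upright (0.1 rad), within 60 mm of the stand's centre, let go; flap open past 1.25 rad; plate held still by the fingers alone, upright (0.2 rad), its centre within 50 mm horizontally of the pan's centre and 90 to 250 mm above the table (lower edge about 40 to 200 mm) (all of step 1 and height (world z) of bottle_mid above 0.074 m and value of joint flap above 1.25 rad and horizontal distance between plate_mid and pan_mid below 0.05 m and height (world z) of plate_mid between 0.09 and 0.25 m and angle between plate_mid's own z axis and vertical below 0.2 rad and linear speed of plate below 0.03 m/s and contact force between plate and the fingers above 1 N and contact force between plate and housing below 0.1 N and contact force between plate and pan below 0.1 N); the arm keeps its last pose, push and grip.
It fails at once if the bottle is tipped (angle between bottle_mid's own z axis and vertical above 0.5 rad).
It fails at once if the bottle is dropped (falls free) (contact force between bottle and anything else below 0.01 N and linear speed of bottle above 0.45 m/s).
It fails at once if the filter plate is dropped (falls free) (contact force between plate and anything else below 0.01 N and linear speed of plate above 0.45 m/s).
It fails at once if the jar, the tin or the hammer is disturbed (distance of any of cream_jar, tack_tin, hammer from where it was at the start of the episode above 0.03 m).
It also fails if it takes over 72 s, if anything falls off the work surface, if the arm or the gripper's body presses on something with over 40 N, if the wrist force passes 120 N, or if a joint passes its speed limit or range.

## Robot

A 7-joint arm with a two-finger parallel gripper is mounted at the origin on the work surface. World frame = base frame: x ahead of the robot, y to its left, z up, the work surface at z = 0. Lengths are in m, angles in rad, forces in N, time in s.
With the tool pointing down it reaches from about 0.4 to 0.85 m from the base axis. Payload 4.5 kg.
Tool frame: the origin (TCP) lies at the very end of the fingers, on their centre line; the grasp point (between the pads) lies 19 mm behind it (r.grip_point_offset is the distance from the TCP to the grasp point, in m); z points along the fingers, y is the line along which they close (so a half turn about z gives the same grasp; the last joint's range is limited). The gripper opens to 88 mm and grips with 3 to 60 N. Pads are 18 mm wide; open, the fingers measure 123 mm over their backs; the gripper's body (75 mm by 187 mm) begins 45 mm behind the grasp point.
Start: joints at [1.248, 0.689, -0.195, 1.565, 0.157, 0.902, -0.215], TCP at [0.218, -0.586, 0.239] pointing down, gripper open.
Joint ranges: [-3.01, 3.01], [-0.46, 2.08], [-1.47, 1.51], [0.13, 2.56], [-1, 4.14], [0.04, 2.09], [-2.66, 2.66]. Speed limits (rad/s): [2.57, 2.57, 3.14, 3.14, 3.14, 3.14, 3.14].

## Interface

Orientations are given as a unit quaternion [x, y, z, w].
In Python, from plant import r gives the robot as it stands.
- The arm moves only by the tool carry_out, never from a script. Its argument "rows" is a list of rows, each a list of 3 entries, a list of its own where there are three numbers: the shift along the tool's x, y, z in cm, then the turn, a rotation vector about the tool's x, y, z in degrees, then the closure, from 0 (fully open) to 1 (shut). A call has 1 to 12 rows; each row is the pose to reach, as a shift and turn from the pose commanded when the call began, along the tool's axes at that moment; what a row does not reach only later rows make up. A row lasts 1/10 s, in which the tool goes at most 50 mm and 8.59 degrees, less where a joint would pass 70% of its speed; a pose out of reach is approached as far as the arm can. A call with a gripper value outside its range is refused whole. The fingers move at their own pace and stop on an object; "newtons" is the grip in N (left out, the last holds). Time passes only in rows, so rows that repeat a pose let the fingers close. It gives the time, the measured TCP pose, the force, the opening and the grip force at its end, in the units of the state.
- r.get_state(): the state, without advancing time (a new reading comes with each control period).
- r.snapshot(name): name is "scene" or "top" or "wrist"; returns a dict with "image" (480x640x3 uint8, red, green, blue), "fx", "fy", "cx", "cy" (pixels), "dist_coeffs" ([k1, k2, p1, p2, k3] as OpenCV has them; the pictures are not rectified), "pose" (4x4, takes a point from camera to world coordinates). Camera axes: x right, y up, looking along -z (the intrinsics and any distortion apply to the point x, -y, -z); pixel columns grow to the right and rows downward; lengths in m; the calibration is good to about 2 mm. A picture is of the moment at which its call begins. There is no depth.
- r.finish_job(): hands the job in; it is judged then, once.
The state is a dict: "clock": time; "q": joint angles; "qd": joint speeds; "joint_torque": joint torques, N m; "tool_pos": TCP position; "eef_rot": TCP orientation; "contact_force": force on the tool from outside, world axes, zero at the start; "moment": the same for the moment, N m; "opening": opening from 0.0 (shut) to 1.0 (fully open); "finger_force": force on a finger pad.
Only numpy, scipy, OpenCV 4.12 (cv2) and the standard library are available. Lean on these libraries where they do the work, as an engineer would, in place of code of your own. Each camera call takes 0.05 s, during which the arm holds its last target. There are 200 camera calls.

## Working session

There is one attempt and no reset: what is moved stays moved. The work goes in short steps, Python scripts to look and compute and a tool call to move; the robot and the scene stay as the last step left them, time stands still between calls to the robot, and variables do not carry over. Pictures are saved under pics/ and viewed, at most 10 in all, crops included, and the job is handed in when it is done.

Besides the shell and the picture viewer there is one more tool, called as name([rows], argument=value, ...), one row to a line, values as JSON. carry_out: Moves the arm, as the interface text tells. Its arguments: {"type":"object","properties":{"rows":{"type":"array"},"newtons":{"type":"number"}},"required":["rows"]}

```bash
ls; mkdir -p pics
cat > h.py <<'E'
import numpy as np, cv2
from scipy.spatial.transform import Rotation as R
from plant import r
def snap(n,f):
    s=r.snapshot(n); cv2.imwrite('pics/'+f+'.png',s['image'][...,::-1]); np.save('pics/'+f+'.npy',s,allow_pickle=True); return s
def load(f): return np.load('pics/'+f+'.npy',allow_pickle=True).item()
def ray(s,uv):
    K=np.array([[s['fx'],0,s['cx']],[0,s['fy'],s['cy']],[0,0,1]])
    p=cv2.undistortPoints(np.array([[uv]],float),K,np.array(s['dist_coeffs'],float))[0,0]
    T=np.array(s['pose']); d=T[:3,:3]@np.array([p[0],-p[1],-1.]); return T[:3,3],d
def onz(s,uv,z):
    o,d=ray(s,uv); return o+d*(z-o[2])/d[2]
def proj(s,P):
    T=np.array(s['pose']); c=T[:3,:3].T@(np.array(P)-T[:3,3]); c=c*[1,-1,-1]
    K=np.array([[s['fx'],0,s['cx']],[0,s['fy'],s['cy']],[0,0,1]])
    return cv2.projectPoints(c.reshape(1,1,3),np.zeros(3),np.zeros(3),K,np.array(s['dist_coeffs'],float))[0][0,0]
def tool(P): # world target -> shift in tool axes, cm
    st=r.get_state(); return R.from_quat(st['eef_rot']).inv().apply(np.array(P)-st['tool_pos'])*100
E
python3 - <<'E'
from h import *
np.set_printoptions(precision=3,suppress=True)
for n in('scene','top'):
    s=snap(n,n+'0'); print(n,s['fx'],np.array(s['pose']))
st=r.get_state(); print(st); print(R.from_quat(st['eef_rot']).as_matrix())
E
```

```text
pics
scene 490.1886038535587 [[-0.83  -0.469  0.301  0.97 ]
 [ 0.557 -0.698  0.449  0.51 ]
 [-0.001  0.541  0.841  1.309]
 [ 0.     0.     0.     1.   ]]
top 456.7352019583712 [[ 0.01   0.997 -0.082  0.426]
 [-1.     0.008 -0.018 -0.141]
 [-0.017  0.082  0.996  1.449]
 [ 0.     0.     0.     1.   ]]
{'clock': 0.1, 'q': array([ 1.248,  0.69 , -0.195,  1.566,  0.157,  0.902, -0.215]), 'qd': array([ 0.001, -0.002,  0.   , -0.004, -0.001, -0.   ,  0.   ]), 'joint_torque': array([ -0.004, -52.85 ,  -1.272, -15.384,  -0.053,   0.002,   0.   ]), 'tool_pos': array([ 0.218, -0.585,  0.238]), 'eef_rot': array([ 0.984,  0.177, -0.   , -0.001]), 'contact_force': array([0.778, 0.122, 0.018]), 'moment': array([0.039, 0.017, 0.041]), 'finger_force': 0.0, 'opening': 1.000602458706953}
[[ 0.937  0.349 -0.001]
 [ 0.349 -0.937  0.002]
 [-0.    -0.002 -1.   ]]
```

View pics/top0.png

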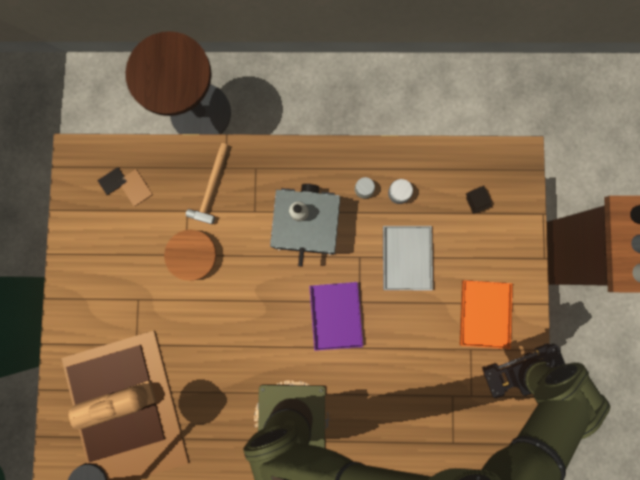

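View pics/scene0.png

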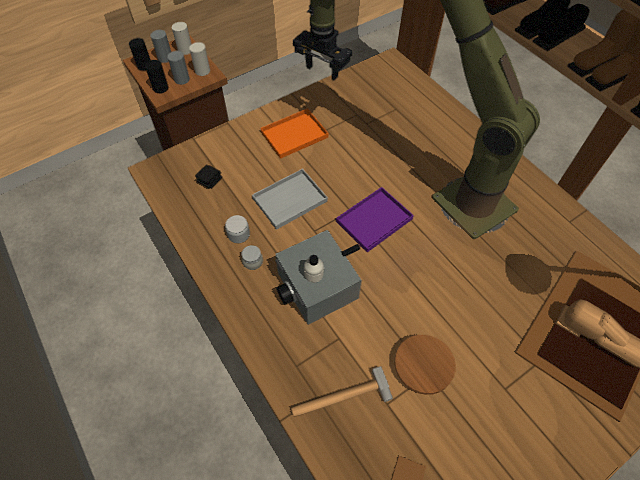

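The top view shows the box with the flap at (305,220) and the bottle's cap at (298,208). The tab is at (302,256); the dark mark beside it at (323,257) looks like its shadow. The stand is at (191,254). There are three pan shapes: steel (409,258), purple (337,315) and orange (486,313). The steel one fits, since it is grey and on the other side of the box from the stand. I'll confirm in an enlarged crop.

Run:
```python
from h import *
np.set_printoptions(precision=4,suppress=True)
s=load('top0'); im=s['image'][...,::-1].copy()
c=cv2.resize(im[165:305,150:450],None,fx=2.6,fy=2.6,interpolation=cv2.INTER_CUBIC); cv2.imwrite('pics/crop1.png',c)
hsv=cv2.cvtColor(im,cv2.COLOR_BGR2HSV)
grey=((hsv[...,1]<60)&(hsv[...,2]>60)).astype(np.uint8)
grey[:140]=0
n,l,stt,cen=cv2.connectedComponentsWithStats(grey)
for i in range(1,n):
    x,y,w,h,a=stt[i]
    if a>80 and y<310 and 150<x<450:
        cnt=max(cv2.findContours((l==i).astype(np.uint8),0,2)[0],key=len)
        rc=cv2.minAreaRect(cnt); print(stt[i],cen[i]); print(cv2.boxPoints(rc).tolist())
        for z in(.022,.116): print(z,np.array([onz(s,p,z) for p in cv2.boxPoints(rc)])[:,:2].tolist())
print(hsv[254,191],hsv[254,230],hsv[225,330])
```

```text
[355 177  20  21 311] [364.5723 187.2283]
[[352.0, 192.0], [360.79998779296875, 174.39999389648438], [377.20001220703125, 182.60000610351562], [368.4000244140625, 200.20001220703125]]
0.022 [[0.7053561612225513, -0.18136402640125293], [0.7620549867206954, -0.2089056264621481], [0.7360044901472578, -0.2608659079661233], [0.6794997097197116, -0.23323245864737005]]
0.116 [[0.6869849398329833, -0.17870967136681717], [0.7399486822613524, -0.20443694523668154], [0.7156142841759489, -0.2529742992630391], [0.6628318039350829, -0.22716122678283857]]
[389 179  24  24 457] [400.3807 190.7265]
[[389.0, 179.0], [412.0, 179.0], [412.0, 202.0], [389.0, 202.0]]
0.022 [[0.747797193457628, -0.29813482637426647], [0.7482450353730381, -0.37072066405158133], [0.6747213380925072, -0.37037512425105046], [0.6742137331667344, -0.2980926421439768]]
0.116 [[0.7266301331847624, -0.2877880961593681], [0.7270484731353348, -0.3555922804067922], [0.6583682115790374, -0.3552695033327827], [0.6578940455569408, -0.2877486908509165]]
[ 271  189   69   65 3783] [305.2413 220.8163]
[[269.85302734375, 247.29931640625], [2
[... 907 characters left out ...]
48], [0.6362651603349156, 0.30993337550591726], [0.6135350723671714, 0.22780913186192014], [0.5895072086478639, 0.2338933783173664]]
[ 383  226   50   64 3118] [407.4554 257.6113]
[[382.9999694824219, 289.0], [382.9999694824219, 226.0], [431.9999694824219, 226.0], [431.9999694824219, 289.0]]
0.022 [[0.4011605436385263, -0.27936361276349697], [0.5979363769298024, -0.27925601932215516], [0.5991479894213423, -0.4325052954497583], [0.40270320932745135, -0.43089443141207673]]
0.116 [[0.4028284657612886, -0.27025345211667573], [0.5866415246562733, -0.2701529464842549], [0.5877733211504884, -0.41330679697137035], [0.40426950704359843, -0.41180204996419145]]
[ 13 167 157] [ 15 143 150] [ 45  15 132]
```

View pics/crop1.png

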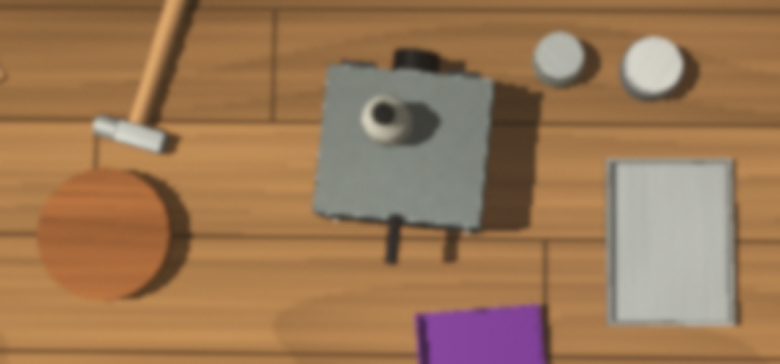

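The crop confirms the plain steel pan at crop (672,242). It shows a single tab at crop (393,240), whose shadow is at (450,245), and the bottle cap at (383,113). Next I'll measure the bottle, tab and stand, and cross-check with the scene camera.

Run:
```python
from h import *
np.set_printoptions(precision=4,suppress=True)
s=load('top0'); im=s['image'][...,::-1].copy(); hsv=cv2.cvtColor(im,cv2.COLOR_BGR2HSV)
def comp(m,box):
    x0,y0,x1,y1=box; mm=np.zeros(m.shape,np.uint8); mm[y0:y1,x0:x1]=m[y0:y1,x0:x1]
    n,l,st,c=cv2.connectedComponentsWithStats(mm); i=1+np.argmax(st[1:,4]); return st[i],c[i],(l==i).astype(np.uint8)
a=comp(hsv[...,2]<65,(285,198,310,225)); print('cap',a[0],a[1],onz(s,a[1],.206))
a=comp(hsv[...,2]<65,(290,250,312,275)); print('tab',a[0],a[1],onz(s,a[1],.124))
a=comp((hsv[...,0]<=13)&(hsv[...,1]>150)&(hsv[...,2]>135),(155,220,230,290))
m=cv2.morphologyEx(a[2],cv2.MORPH_OPEN,np.ones((5,5)))
c=max(cv2.findContours(m,0,2)[0],key=len); print('stand',a[0],cv2.minEnclosingCircle(c),onz(s,cv2.minEnclosingCircle(c)[0],.035),onz(s,cv2.fitEllipse(c)[0],.035),cv2.fitEllipse(c))
s2=load('scene0'); h2=cv2.cvtColor(s2['image'],cv2.COLOR_RGB2HSV)
b=comp(h2[...,2]<60,(300,250,325,270)); print('cap scene',b[0],b[1],onz(s2,b[1],.200))
for nm,P in dict(hinge=(.693,-.0484,.116),tabpt=(.494,-.031,.124),pan=(.5,-.3555,.003)).items(): print(nm,proj(s,P),proj(s2,P))
b=comp(h2[...,2]<60,(340,240,365,258)); print('tab scene',b[0],b[1],onz(s2,b[1],.124))
```

```text
cap [295 205   7   7  37] [297.6757 208.4054] [ 0.6227 -0.0271  0.206 ]
tab [300 250   5  15  38] [301.0789 256.0526] [ 0.4959 -0.0317  0.124 ]
stand [ 164  230   50   50 1976] ((189.28546142578125, 254.5657501220703), 25.489643096923828) [0.502  0.3246 0.035 ] [0.5017 0.3246 0.035 ] ((189.28009033203125, 254.6527862548828), (48.89098358154297, 49.90937805175781), 46.872230529785156)
cap scene [309 255   9  10  77] [313.0519 259.5325] [ 0.6238 -0.0263  0.2   ]
hinge [307.9544 189.7058] [287.7049 281.3105]
tabpt [300.8336 256.6919] [350.6471 249.4958]
pan [406.573  257.6997] [289.6755 199.7387]
tab scene [341 240  24  16 135] [352.0444 248.7852] [ 0.4893 -0.0307  0.124 ]
```

```bash
python3 -c "
from h import *
print(tool((.623,-.027,.30)))"
```

```text
[ 57.44172919 -38.15992876  -6.14874313]
```

carry_out([
  [[2,-1.5,-3],[0,0,3],0],
  [[6,-4.5,-6],[0,0,6],0],
  [[11,-7.5,-6.2],[0,0,9],0],
  [[16,-10.5,-6.2],[0,0,12],0],
  [[20,-13.2,-6.2],[0,0,15],0],
  [[24,-16,-6.2],[0,0,18],0],
  [[28,-18.6,-6.2],[0,0,21],0],
  [[32,-21.3,-6.2],[0,0,24],0],
  [[36,-24,-6.2],[0,0,25.5],0],
  [[40,-26.6,-6.2],[0,0,25.5],0],
  [[44,-29.2,-6.2],[0,0,25.5],0],
  [[48,-31.9,-6.2],[0,0,25.5],0],
])

```text
clock: 1.3
tool_pos: [0.5522, -0.1245, 0.3005]
eef_rot: [0.999, -0.044, -0.0, 0.0]
contact_force: [1.0, 0.7, 0.5]
opening: 0.998
finger_force: 0.0
```

```bash
python3 -c "
from h import *
print(tool((.623,-.027,.30)));s=r.get_state();print(s['tool_pos'],s['q'],R.from_quat(s['eef_rot']).as_matrix())"
```

```text
[  6.19678819 -10.33602692   0.04017513]
[ 0.55216597 -0.12449794  0.3004664 ] [ 0.18994162  0.53521596 -0.08185201  1.67031538  0.05204232  0.93879268
 -1.57031786] [[ 9.96110226e-01 -8.81135872e-02 -6.42804304e-04]
 [-8.81137293e-02 -9.96110402e-01 -1.96054127e-04]
 [-6.23029021e-04  2.51931405e-04 -9.99999774e-01]]
```

carry_out([
  [[2,-3,0],[0,0,0],0],
  [[4,-7,0],[0,0,0],0],
  [[6.2,-10.3,0],[0,0,0],0],
  [[6.2,-10.3,0],[0,0,0],0],
  [[6.2,-10.3,0],[0,0,0],0],
])

```text
clock: 1.8
tool_pos: [0.6221, -0.0283, 0.2999]
eef_rot: [0.999, -0.043, -0.001, 0.0]
contact_force: [0.7, -0.1, -0.3]
opening: 1.002
finger_force: 0.0
```

```bash
python3 -c "
from h import *
print(tool((.623,-.027,.147)));print(tool((.623,-.027,.25)));s=snap('wrist','w1');print(proj(s,(.623,-.027,.206)),proj(s,(.494,-.031,.124)))"
```

```text
[ 0.10193301 -0.14266923 15.29138761]
[ 0.08668844 -0.13883886  4.9913996 ]
[321.78380036 244.78837308] [338.75800773 353.86089391]
```

View pics/w1.png

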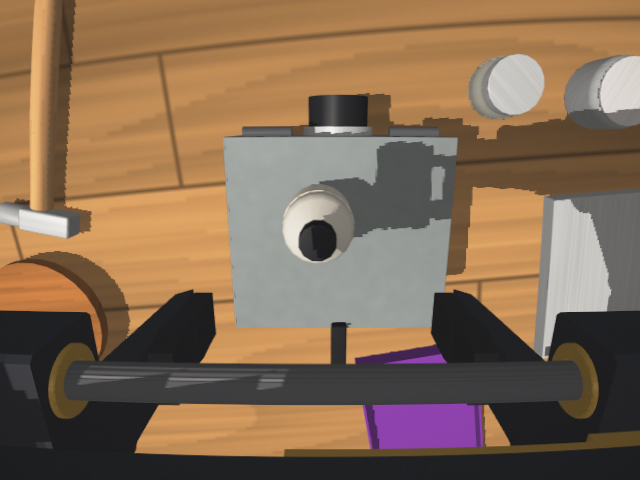

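The wrist view shows the cap at (318,241), where I predicted (322,245), and the tab at (339,345), as predicted. Bottle position is good to about 2 mm, so I'll descend and grip.

```bash
python3 -c "
from h import *
s=load('w1');h=cv2.cvtColor(s['image'],cv2.COLOR_RGB2HSV)[215:265,290:345];m=(h[...,2]<70)&True
y,x=np.nonzero(m);c=(x.mean()+290,y.mean()+215);print(c,onz(s,c,.206),tool(np.r_[onz(s,c,.206)[:2],.147]))
for u in [(223,137),(457,137),(437,327),(237,327)]:print(onz(s,u,.116))
print(onz(s,(338.5,350),.124))"
```

```text
(np.float64(317.5373635600336), np.float64(240.33669185558355)) [ 0.6261076  -0.02461552  0.206     ] [ 0.41890588 -0.59757837 15.3141729 ]
[0.69371176 0.04699839 0.116     ]
[ 0.6777195  -0.14103031  0.116     ]
[ 0.50885845 -0.12341169  0.116     ]
[0.52492169 0.06033512 0.116     ]
[ 0.49804639 -0.03106399  0.124     ]
```

carry_out([
  [[0.3,-0.4,3],[0,0,0],0],
  [[0.3,-0.4,6.5],[0,0,0],0],
  [[0.3,-0.4,10],[0,0,0],0],
  [[0.3,-0.4,13],[0,0,0],0],
  [[0.3,-0.4,15.2],[0,0,0],0],
  [[0.3,-0.4,15.2],[0,0,0],0],
  [[0.3,-0.4,15.2],[0,0,0],0.3],
  [[0.3,-0.4,15.2],[0,0,0],0.5],
  [[0.3,-0.4,15.2],[0,0,0],0.7],
  [[0.3,-0.4,15.2],[0,0,0],0.7],
  [[0.3,-0.4,15.2],[0,0,0],0.7],
  [[0.3,-0.4,15.2],[0,0,0],0.7],
], newtons=15)

```text
clock: 3.05
tool_pos: [0.6261, -0.0253, 0.1495]
eef_rot: [0.999, -0.044, 0.001, -0.0]
contact_force: [-0.2, -0.2, 4.7]
opening: 0.581
finger_force: 15.0
```

carry_out([
  [[0,0,-0.5],[0,0,0],0.7],
  [[0,0,-2],[0,0,0],0.7],
  [[0,0,-4],[0,0,0],0.7],
  [[-1,-2,-5],[0,0,0],0.7],
  [[-2.5,-5.5,-5],[0,0,0],0.7],
  [[-4.5,-9.5,-5],[0,0,0],0.7],
  [[-6.5,-14,-5],[0,0,0],0.7],
  [[-8.5,-18.5,-5],[0,0,0],0.7],
  [[-10.5,-23,-5],[0,0,0],0.7],
  [[-12.5,-27.3,-5],[0,0,0],0.7],
  [[-14,-30.5,-5],[0,0,0],0.7],
  [[-15,-32.5,-5],[0,0,0],0.7],
])

```text
clock: 4.25
tool_pos: [0.5025, 0.3156, 0.1985]
eef_rot: [0.999, -0.042, -0.001, -0.001]
contact_force: [0.4, -0.5, -1.4]
opening: 0.581
finger_force: 15.0
```

```bash
python3 -c "
from h import *
print(tool((.502,.3246,.0695)));s=r.get_state();print(s['q'],s['tool_pos']);snap('wrist','w2')"
```

```text
[-0.10690371 -0.8754558  12.90233675]
[-0.62900424  0.69349399 -0.01429239  1.71133291  0.01040889  0.73704853
 -2.30181001] [0.50252301 0.31558122 0.19850854]
```

View pics/w2.png

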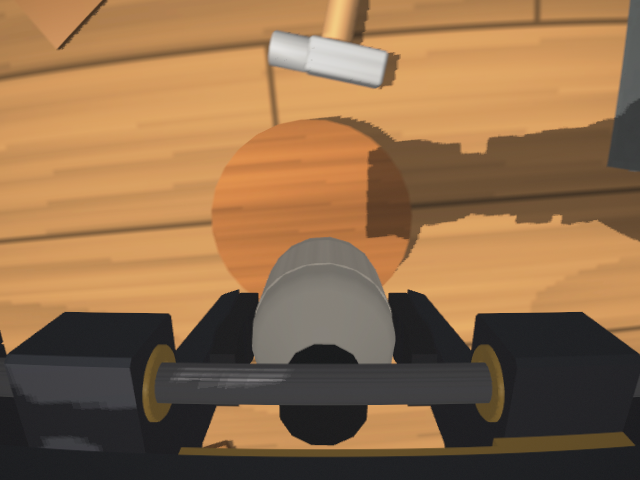

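The bottle is held upright. The stand's disc is centred near (312,215), with the bottle slightly to its right as expected. Now I'll lower it.

carry_out([
  [[-0.1,-0.4,2],[0,0,0],0.7],
  [[-0.1,-0.8,5],[0,0,0],0.7],
  [[-0.1,-0.8,8],[0,0,0],0.7],
  [[-0.1,-0.8,10.5],[0,0,0],0.7],
  [[-0.1,-0.8,12],[0,0,0],0.7],
  [[-0.1,-0.8,12.5],[0,0,0],0.7],
  [[-0.1,-0.8,12.7],[0,0,0],0.7],
  [[-0.1,-0.8,12.7],[0,0,0],0.7],
])

```text
clock: 5.1
tool_pos: [0.5052, 0.3198, 0.0725]
eef_rot: [0.999, -0.044, 0.001, -0.0]
contact_force: [0.0, -0.2, -1.9]
opening: 0.583
finger_force: 15.0
```

carry_out([
  [[0,0,0.15],[0,0,0],0.7],
  [[0,0,0.3],[0,0,0],0.7],
  [[0,0,0.4],[0,0,0],0.7],
  [[0,0,0.4],[0,0,0],0.7],
])

```text
clock: 5.5
tool_pos: [0.5048, 0.3197, 0.068]
eef_rot: [0.999, -0.044, 0.0, -0.0]
contact_force: [-0.3, -0.6, -0.3]
opening: 0.585
finger_force: 15.0
```

carry_out([
  [[0,0,0.1],[0,0,0],0.7],
  [[0,0,0.1],[0,0,0],0.7],
])

```text
clock: 5.7
tool_pos: [0.5048, 0.3197, 0.068]
eef_rot: [0.999, -0.044, 0.0, -0.0]
contact_force: [-2.4, -0.9, 7.8]
opening: 0.585
finger_force: 15.0
```

On the stand. Release slowly and retreat upward.

carry_out([
  [[0,0,0],[0,0,0],0.36],
  [[0,0,0],[0,0,0],0.3],
  [[0,0,0],[0,0,0],0.15],
  [[0,0,0],[0,0,0],0.0],
  [[0,0,0],[0,0,0],0.0],
  [[0,0,-1],[0,0,0],0],
  [[0,0,-3],[0,0,0],0],
  [[0,0,-6],[0,0,0],0],
  [[0,0,-10],[0,0,0],0],
  [[0,0,-14],[0,0,0],0],
  [[0,0,-16],[0,0,0],0],
  [[0,0,-16],[0,0,0],0],
])

```text
clock: 6.9
tool_pos: [0.5065, 0.3207, 0.2308]
eef_rot: [0.999, -0.044, 0.003, -0.002]
contact_force: [0.6, -0.2, -1.2]
opening: 0.998
finger_force: 0.0
```

```bash
python3 -c "
from h import *
s=snap('wrist','w3');print(proj(s,(.505,.32,.125)),proj(s,(.502,.3246,.035)));
print(tool((.489,-.031,.22)));print(r.get_state()['tool_pos'])"
```

```text
[326.06985832 244.06345192] [321.0071689  219.82473871]
[ 1.47407084 35.10891495  0.77423062]
[0.50526952 0.32000389 0.22850844]
```

View pics/w3.png

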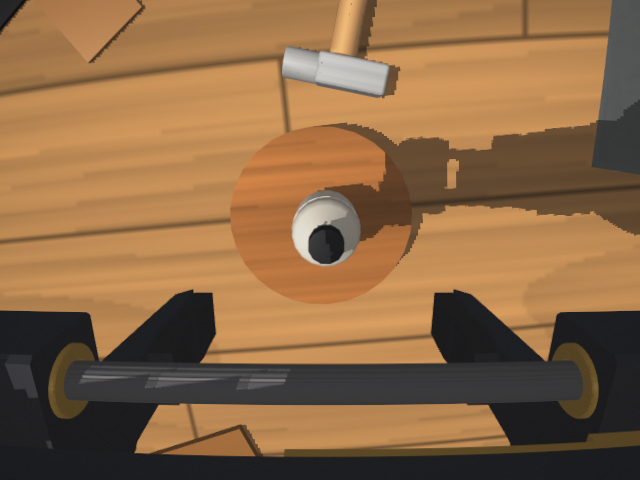

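The bottle stands upright near the stand's middle, with its cap at (326,244) as predicted. Next, the tab.

carry_out([
  [[0.2,3,0],[0,0,0],0],
  [[0.4,7.5,0],[0,0,0],0],
  [[0.6,12,0],[0,0,0],0],
  [[0.8,16.5,0],[0,0,0],0],
  [[1,21,0],[0,0,0],0],
  [[1.2,25.5,0],[0,0,0],0],
  [[1.4,30,0],[0,0,0],0],
  [[1.5,33.5,0],[0,0,0],0],
  [[1.5,35.1,0],[0,0,0],0],
  [[1.5,35.1,0],[0,0,0],0],
  [[1.5,35.1,0],[0,0,0],0],
])

```text
clock: 8.05
tool_pos: [0.4881, -0.0306, 0.2259]
eef_rot: [0.999, -0.044, -0.001, -0.0]
contact_force: [0.3, 0.1, 0.5]
opening: 1.005
finger_force: 0.0
```

```bash
python3 -c "
from h import *
s=snap('wrist','w4');print(proj(s,(.519,-.033,.116)),proj(s,(.489,-.031,.124)),proj(s,(.469,-.029,.124)),tool((.489,-.031,.098)))
print(r.get_state()['tool_pos'])"
```

```text
[323.6855743  192.62630682] [324.67238253 240.96657514] [324.28761054 270.33716819] [ 0.09385689  0.12555127 12.80835004]
[ 0.48832999 -0.02979927  0.22608571]
```

View pics/w4.png

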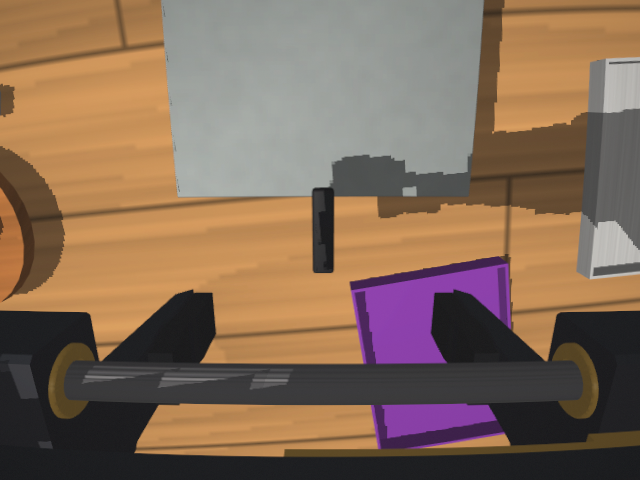

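The wrist view shows the tab from (323,190) to its tip at (323,271), matching my estimate of 270. Descend and pinch.

carry_out([
  [[0,0,3],[0,0,0],0],
  [[0,0,7],[0,0,0],0.3],
  [[0,0,10.5],[0,0,0],0.5],
  [[0,0,12.5],[0,0,0],0.5],
  [[0,0,12.8],[0,0,0],0.6],
  [[0,0,12.8],[0,0,0],1],
  [[0,0,12.8],[0,0,0],1],
  [[0,0,12.8],[0,0,0],1],
  [[0,0,12.8],[0,0,0],1],
  [[0,0,12.8],[0,0,0],1],
], newtons=20)

```text
clock: 9.1
tool_pos: [0.489, -0.0314, 0.0993]
eef_rot: [0.999, -0.044, 0.001, -0.0]
contact_force: [0.1, -0.0, -0.3]
opening: 0.204
finger_force: 0.0
```

carry_out([
  [[0,0,0],[0,0,0],1],
  [[0,0,0],[0,0,0],1],
  [[0,0,0],[0,0,0],1],
  [[0.05,0,-1],[0,0,0],1],
  [[0.2,0,-2],[0,0,0],1],
  [[0.35,0,-3],[0,0,0],1],
  [[0.55,0,-4],[0,0,0],1],
  [[0.8,0,-4.9],[0,0,0],1],
  [[1.1,0,-5.9],[0,0,0],1],
  [[1.1,0,-5.9],[0,0,0],1],
])

```text
clock: 10.1
tool_pos: [0.4996, -0.0316, 0.1594]
eef_rot: [0.999, -0.044, 0.0, -0.0]
contact_force: [-0.6, 5.7, 0.7]
opening: 0.154
finger_force: 20.0
```

carry_out([
  [[0.3,0,-0.9],[0,0,0],1],
  [[0.75,0,-1.85],[0,0,0],1],
  [[1.2,0,-2.75],[0,0,0],1],
  [[1.7,0,-3.6],[0,0,0],1],
  [[2.8,0,-5.3],[0,0,0],1],
  [[4.05,0,-6.8],[0,0,0],1],
  [[5.45,0,-8.25],[0,0,0],1],
  [[7,0,-9.5],[0,0,0],1],
  [[8.7,0,-10.6],[0,0,0],1],
  [[10.4,0,-11.55],[0,0,0],1],
  [[12.3,0,-12.3],[0,0,0],1],
  [[12.3,0,-12.3],[0,0,0],1],
])

```text
clock: 11.3
tool_pos: [0.6236, -0.0422, 0.2823]
eef_rot: [0.999, -0.044, 0.001, -0.001]
contact_force: [-0.3, 5.0, 3.3]
opening: 0.156
finger_force: 20.0
```

carry_out([
  [[0.95,0,-0.3],[0,0,0],1],
  [[1.9,0,-0.55],[0,0,0],1],
  [[2.9,0,-0.8],[0,0,0],1],
  [[3.9,0,-0.95],[0,0,0],1],
  [[4.9,0,-1.05],[0,0,0],1],
  [[5.9,0,-1.1],[0,0,0],1],
  [[6.9,0,-1.1],[0,0,0],1],
  [[7.8,0,-1.1],[0,0,0],1],
  [[7.8,0,-1.1],[0,0,0],1],
  [[7.8,0,-1.1],[0,0,0],1],
])

```text
clock: 12.3
tool_pos: [0.6988, -0.0486, 0.2913]
eef_rot: [0.999, -0.044, -0.001, -0.001]
contact_force: [0.8, 5.4, -3.0]
opening: 0.157
finger_force: 20.0
```

```bash
python3 -c "
from h import *
print(tool((.60,-.04,.36)));print(r.get_state()['q'])
s=snap('top','t2');snap('scene','s2')"
```

```text
[-9.92653915 -0.010348   -6.85670159]
[ 0.03224334  0.75191822 -0.05906163  1.23821844  0.04175386  1.15425377
 -1.68626653]
```

carry_out([
  [[0,0,0],[0,0,0],0.7],
  [[0,0,0],[0,0,0],0.5],
  [[0,0,0],[0,0,0],0.5],
  [[0,0,-1.5],[0,0,0],0.5],
  [[0,0,-4],[0,0,0],0.5],
  [[0,0,-7],[0,0,0],0.5],
  [[-2,0,-8],[0,0,0],0.5],
  [[-5,0,-8],[0,0,0],0.3],
  [[-9,0,-8],[0,0,0],0.1],
  [[-13,0,-8],[0,0,0],0.1],
  [[-13,0,-8],[0,0,0],0.1],
])

```text
clock: 13.5
tool_pos: [0.5635, -0.0395, 0.3715]
eef_rot: [0.999, -0.045, -0.004, 0.001]
contact_force: [0.0, -0.3, -1.0]
opening: 0.84
finger_force: 0.0
```

```bash
python3 -c "
from h import *
s=snap('wrist','w5');snap('top','t3');snap('scene','s3')
g=np.array([.6885-.1*.996,-.048+.1*.09,.104]);print(g,proj(s,g),tool((g[0],g[1],.2)),r.get_state()['tool_pos'])"
```

```text
[ 0.5889 -0.039   0.104 ] [320.65722138 173.08605516] [ 1.73374601 -0.19619703 17.25760334] [ 0.57105244 -0.03928775  0.37253494]
```

View pics/w5.png

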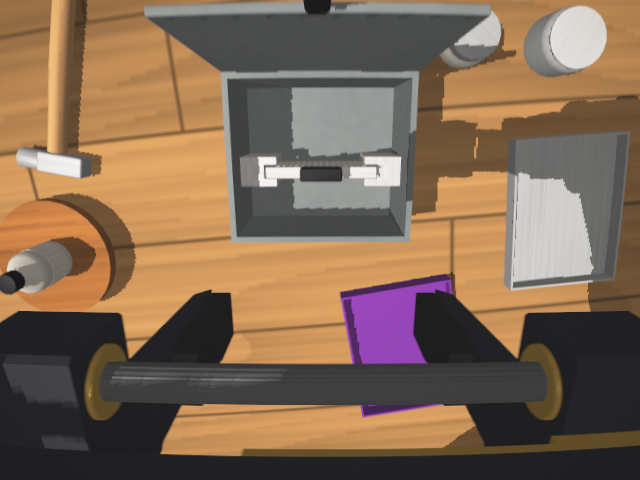

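The box is open. The plate's black grip block is at (321,174), predicted (321,173), and the flap is upright with its edge at row 10. I'll check how far the wrist camera sits from the flap before descending.

```bash
python3 -c "
from h import *
s=load('w5');st=r.get_state();print(R.from_quat(st['eef_rot']).inv().apply(np.array(s['pose'])[:3,3]-st['tool_pos']))
h=cv2.cvtColor(s['image'],cv2.COLOR_RGB2HSV)[160:190,290:350];y,x=np.nonzero(h[...,2]<55);c=(x.mean()+290,y.mean()+160);print(c,onz(s,c,.1),x.min()+290,x.max()+290)
P=onz(s,c,.1);print(tool((P[0],P[1],.2)),tool((P[0],P[1],.086)))
print([onz(s,u,.11) for u in ((223,72),(419,72),(409,241),(233,241))])"
```

```text
[ 0.0646335   0.00031886 -0.14422586]
(np.float64(326.5806451612903), np.float64(171.69354838709677)) [ 0.58933419 -0.04517849  0.1       ] 302 341
[ 1.83197173  0.41533702 17.25814779] [ 1.80464077  0.40957754 28.65811358]
[array([0.69456267, 0.0452856 , 0.11      ]), array([ 0.67775161, -0.14169181,  0.11      ]), array([ 0.50996879, -0.12617613,  0.11      ]), array([0.52672344, 0.06028063, 0.11      ])]
```

carry_out([
  [[0.9,-0.1,3],[0,0,0],0.15],
  [[1.8,-0.1,7],[0,0,0],0.15],
  [[1.8,-0.1,11],[0,0,0],0.15],
  [[1.8,-0.1,15],[0,0,0],0.15],
  [[1.8,-0.1,18],[0,0,0],0.15],
  [[1.8,-0.1,20],[0,0,0],0.15],
  [[1.8,-0.1,20],[0,0,0],0.15],
  [[1.8,-0.1,20],[0,0,0],0.15],
])

```text
clock: 14.45
tool_pos: [0.5898, -0.0395, 0.1718]
eef_rot: [0.999, -0.044, 0.001, 0.0]
contact_force: [-0.2, -0.3, -0.5]
opening: 0.847
finger_force: 0.0
```

```bash
python3 -c "
from h import *
s=snap('wrist','w6');print(r.get_state()['tool_pos'],tool((.589,-.039,.088)),proj(s,(.589,-.039,.104)))"
```

```text
[ 0.59006817 -0.03943943  0.17259891] [-0.13371906 -0.03422183  8.45955378] [323.36151012 260.83841925]
```

View pics/w6.png

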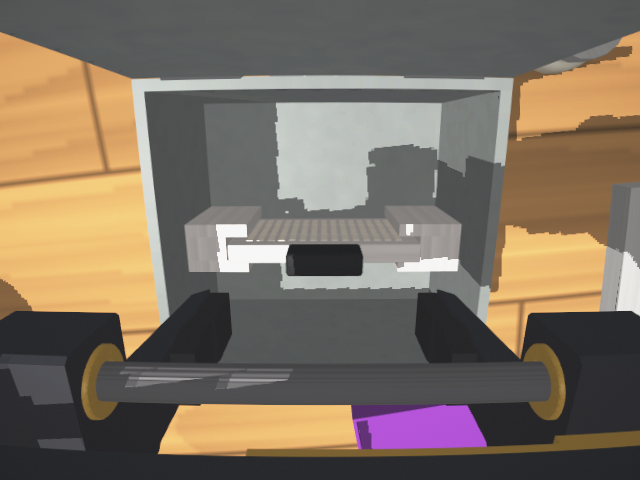

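The block's top face is at (325,260), as predicted. Descend and grip.

carry_out([
  [[-0.1,0,3],[0,0,0],0.15],
  [[-0.1,0,5.5],[0,0,0],0.15],
  [[-0.1,0,7.5],[0,0,0],0.15],
  [[-0.1,0,8.3],[0,0,0],0.3],
  [[-0.1,0,8.4],[0,0,0],0.4],
  [[-0.1,0,8.4],[0,0,0],0.6],
  [[-0.1,0,8.4],[0,0,0],0.8],
  [[-0.1,0,8.4],[0,0,0],0.8],
  [[-0.1,0,8.4],[0,0,0],0.8],
  [[-0.1,0,8.4],[0,0,0],0.8],
], newtons=30)

```text
clock: 15.5
tool_pos: [0.5884, -0.0393, 0.089]
eef_rot: [0.999, -0.044, 0.001, 0.0]
contact_force: [-0.8, -0.6, 6.7]
opening: 0.493
finger_force: 30.0
```

carry_out([
  [[0,0,-0.5],[0,0,0],0.8],
  [[0,0,-1.5],[0,0,0],0.8],
  [[0,0,-3],[0,0,0],0.8],
  [[0,0,-4.5],[0,0,0],0.8],
  [[0,0,-6],[0,0,0],0.8],
  [[0,0,-7.5],[0,0,0],0.8],
  [[0,0,-9],[0,0,0],0.8],
  [[0,0,-10.5],[0,0,0],0.8],
  [[0,0,-12],[0,0,0],0.8],
  [[0,0,-13.5],[0,0,0],0.8],
  [[0,0,-14.5],[0,0,0],0.8],
  [[0,0,-14.5],[0,0,0],0.8],
])

```text
clock: 16.7
tool_pos: [0.588, -0.0391, 0.2343]
eef_rot: [0.999, -0.044, 0.001, -0.0]
contact_force: [-1.2, -0.6, -2.5]
opening: 0.495
finger_force: 30.0
```

```bash
python3 -c "
from h import *
print(tool((.50,-.3555,.235)),r.get_state()['contact_force'])"
```

```text
[-5.97505151 32.29103312 -0.09271521] [-1.1648297  -0.59825614 -2.4515723 ]
```

carry_out([
  [[-0.5,2,0],[0,0,0],0.8],
  [[-1,5,0],[0,0,0],0.8],
  [[-1.6,8.5,0],[0,0,0],0.8],
  [[-2.2,12,0],[0,0,0],0.8],
  [[-2.9,15.5,0],[0,0,0],0.8],
  [[-3.5,19,0],[0,0,0],0.8],
  [[-4.2,22.5,0.5],[0,0,0],0.8],
  [[-4.8,26,1],[0,0,0],0.8],
  [[-5.4,29,2],[0,0,0],0.8],
  [[-5.8,31,2.7],[0,0,0],0.8],
  [[-6,32.3,3.2],[0,0,0],0.8],
  [[-6,32.3,3.2],[0,0,0],0.8],
])

```text
clock: 17.9
tool_pos: [0.4974, -0.3572, 0.1994]
eef_rot: [0.999, -0.046, -0.001, -0.0]
contact_force: [-0.3, -0.4, -2.0]
opening: 0.496
finger_force: 30.0
```

carry_out([
  [[0,0,0],[0,0,0],0.8],
  [[0,0,0],[0,0,0],0.8],
  [[0,0,0],[0,0,0],0.8],
  [[0,0,0],[0,0,0],0.8],
  [[0,0,0],[0,0,0],0.8],
  [[0,0,0],[0,0,0],0.8],
])

```text
clock: 18.5
tool_pos: [0.4992, -0.3554, 0.2009]
eef_rot: [0.999, -0.044, 0.0, 0.0]
contact_force: [0.3, -0.3, -2.3]
opening: 0.501
finger_force: 30.0
```

```bash
python3 -c "
from h import *
s=snap('scene','s4')
print(proj(s,(.505,.32,.08)),proj(s,(.5,-.3555,.165)),proj(s,(.689,-.048,.29)))"
```

```text
[426.13067099 357.04652174] [287.15116869 167.75278631] [285.51878774 247.58444247]
```

View pics/s4.png

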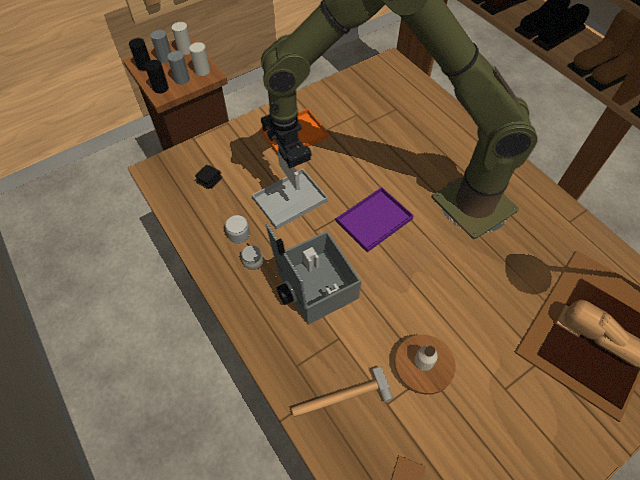

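The scene view shows the bottle upright on the stand at (426,357), the flap open at about (280,262) and the plate held over the steel pan at about (292,178). Handing in.

```bash
python3 -c "
from h import *
print(r.finish_job())"
```

```text
the job is handed in; nothing more can be done
None
```

I've handed the job in: the bottle stands upright on the round stand, the flap is left open, and the filter plate is held still and upright above the steel pan, about 10 cm clear of it; the system gave no verdict.

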